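# Clamp the streak plate in its holder with the pull-and-turn swing clamp

### The arm

A 6-joint arm with a two-finger parallel gripper is mounted at the origin on a cart in front of the work surface, level with it; the furniture and walls round the work are solid. World frame = base frame: x ahead of the robot, y to its left, z up, the work surface at z = 0. Lengths are in m, angles in rad, forces in N, time in s.
With the tool pointing down it reaches from about 0.25 to 0.775 m from the base axis. Payload 4 kg.
Tool frame: the origin (TCP) lies on the mounting face of the last link; the fingertips stand 199 mm ahead of it and the grasp point (between the pads) lies 180 mm ahead of it; x points along the fingers, y is the direction in which the jaws open and shut, and the axes are right-handed (so a half turn about x gives the same grasp; the last joint's range is limited). The gripper opens to 94 mm and grips with 3 to 60 N. Pads are 16 mm wide; open, the fingers measure 119 mm over their backs; the gripper's body (75 mm by 177 mm) begins 78 mm behind the grasp point.
Start: joints at [-1.203, 0.087, 1.371, -0, 1.684, -0.103], TCP at [0.249, -0.49, 0.405] pointing down, gripper open.
Joint ranges: [-3.1, 3.1], [-0.76, 2.03], [0.27, 2.55], [-1.08, 4.22], [0.17, 2.65], [-2.57, 2.57]. Speed limits (rad/s): [2.79, 2.79, 3.14, 3.14, 3.14, 3.14].

### API

Orientations are given as [roll, pitch, yaw] about the fixed x, y, z axes, in that order (R = Rz(yaw) Ry(pitch) Rx(roll)).
In Python, from bench import robot gives the robot as it stands. The module is installed in compiled form; this text tells all that it offers.
- The arm moves only by the shell command python3 -m pendant 'ROWS'. ROWS is a JSON object of lists of equal length, an entry for each row: "turn": the turn, a rotation vector about the world's x, y, z in rad, a list of three; "delta_pos": the shift along the world's x, y, z in cm, a list of three; "gripper": the finger opening in cm, from 0 to 9.4. In form: {"turn": [[ax, ay, az], ...], "delta_pos": [[dx, dy, dz], ...], "gripper": [gripper, ...]}. A call has 1 to 8 rows; each row shifts and turns the commanded pose from where the row before left it; what a row does not reach is not made up. A row lasts 1/8 s, in which the tool goes at most 62.5 mm and 10.7 degrees, less where a joint would pass 70% of its speed; a pose out of reach is approached as far as the arm can. A call with a gripper value outside its range is refused whole. The fingers move at their own pace and stop on an object; the grip force is fixed at half the most. Time passes only in rows, so rows that do not move let the fingers close. It gives the time, the measured TCP pose, the force and the opening at its end, in the units of the state.
- robot.get_obs(): the state, without advancing time (a new reading comes with each control period).
- robot.snapshot(name): name is "scene" or "top"; returns (picture, depth): 384x512x3 uint8, red, green, blue; 384x512 float32, m along the optical axis (not along the pixel's ray), 0 where there is no reading.
- robot.camera_params(name): a dict with "vertical_fov" (degrees; the focal length in pixels is half the picture's height over the tangent of half this angle, whatever the lens; pixels are square), "cx", "cy" (the principal point, pixels), "R" (3x3) and "t" (3): a world point X has camera coordinates R X + t. Camera axes: x right, y down, z forward; pixel columns grow to the right and rows downward; lengths in m; the calibration is good to about 2 mm. A picture is of the moment at which its call begins. camera_params takes no time and is no camera call.
- robot.close_job(): hands the job in, once; it reports no verdict.
The state is a dict: "time": time; "joint_positions": joint angles; "qvel": joint speeds; "joint_torque": joint torques, N m; "tool_pos": TCP position; "ee_rot": TCP orientation; "wrist_force": force on the tool from outside, world axes, zero at the start; "wrist_torque": the same for the moment, N m; "width": finger opening in m.
Only numpy, scipy, OpenCV 4.12 (cv2) and the standard library are available. Lean on these libraries where they do the work, as an engineer would, in place of code of your own. Each camera call takes 0.05 s, during which the arm holds its last target. There are 200 camera calls.

### The job

Get the streak plate ready for testing: push it gently along its channel until it is fully home against the end stop, then clamp it: pull the sprung knob up out of its parking gap, turn it clockwise and let it snap down into the next notch of the ring, so that the rubber foot presses on the plate. Never force the knob round against the ring or hard against its stop, never press hard on the plate, let go at the end and leave the minerals and tools round the holder where they are.

Things in the scene. Friction and masses are not known exactly. Their poses are not given: they have to be found in the camera images.
- holder: Fixed aluminium base plate, 170 x 160 x 12 mm; origin at the centre of its underside on the worktop, x towards the end stop, z up. Channel along x at y = -40 mm, floor at z = 12 mm: two rails 7 mm high, 52 mm apart, x = -50 to 75 mm, open at the -x end, closed by a 12 mm high steel stop with its face at x = 67 mm. The swing clamp's upright axis is at x = 35, y = 45 mm.
- ring_top (a point): Point on the clamp's axis, 46 mm above the worktop, level with the top of the steel index ring's raised rim (ring radius 15 to 25 mm, on a round housing); axes as the holder's. Clockwise from above the ring has a wide gap (pin parked here), 0.3 rad of rim, one narrow notch, then rim again. The ring is fixed, but its setting differs from holder to holder and is not measured.
- plate_home (a point): Point on the channel floor, 12 mm above the worktop, below the middle of the plate when the plate is fully home; axes as the holder's.
- streak_plate: Loose pale unglazed porcelain plate, 48 x 64 x 8 mm, about 60 g, flat on the channel floor, 2 mm play on each side. Origin: centre of its underside; its y axis (64 mm) lies along the channel. Starts 20 to 34 mm short of home. Home: touching the end stop, origin at plate_home. Brittle: over 20 N between fingers and plate breaks it.
- clamp_knob: Turning and lifting part of the swing clamp: black bar knob, grey arm, index pin, rubber foot in one. Origin on the axis, z up, x along the arm to the foot. Arm 15 mm wide, its top 27 mm below the bar's middle. Steel index pin, 7 mm wide, under the arm, 16 to 25 mm out along x. Over 50 N between it and ring or upper stop (forced round, down or up) damages it.
- knob_grip (a point): Middle of the bar knob, on the axis, 80 mm above the worktop with the knob down. Bar 56 mm long (along this x), 15 mm thick (y), 30 mm high (z): close the fingers along y. Held loosely (1 or 2 mm of play) it turns with the fingers yet is free to drop when the pin meets the notch.
- clamp_foot (a point): Underside of the rubber foot (16 mm in diameter), 85 mm from the axis; axes as clamp_knob. 18 mm above the worktop with the knob fully down.
- clamp_lift (a joint): How far the knob is pulled up, m. 0 fully down (parked). The pin clears the rim at 0.0095, rides on it at about 0.008; firm upper stop at 0.016. Snapped into the notch with the foot resting on the plate: 0 to 0.0025. A spring pulls down with 6 N at 0, 9 N at 0.009, 11 N at 0.016, besides 2 N of weight; it is damped (150 N per m/s): pull slowly.
- clamp_turn (a joint): Angle of the knob, rad, growing clockwise from above. Starts parked at -0.04 to 0.04. At 1.12 the arm points straight across the plate (holder's -y). The notch's middle is at 1.12 give or take up to 0.28: find it by feel. From 0.69 to 0.75 the pin is over the rim short of the notch at every setting. About 0.05 play either way in it; end stops at -0.15 and 1.75.
- quartz: Bystander: yellowish white lump, 59 x 68 x 57 mm, left of the holder. Origin: centre of its underside.
- horn_coral: Bystander: pale horn-shaped fossil standing on end, 42 x 42 x 66 mm, right of the holder. Origin: centre of its underside.
- lens: Bystander: brass folding hand lens lying flat, 27 x 70 x 10 mm, in front of the holder. Origin: centre of its underside.
- slate: Bystander: dark grey pointed stone, 57 x 78 x 50 mm, far left. Origin: centre of its underside.
- feldspar: Bystander: pink block-like stone, 51 x 57 x 42 mm, far left behind. Origin: centre of its underside.
- olivine: Bystander: green-brown block-like stone, 58 x 70 x 42 mm, right. Origin: centre of its underside.
- bar_magnet: Bystander: bar magnet, 15 x 66 x 27 mm, right. Origin: centre of its underside.

How it is judged:
By the outcome, as a careful person would: the job done as asked, in the order asked, and still so for the second after the job is handed in, with the robot touching nothing.
It also fails if it takes over 64 s, if anything falls off the work surface, if the arm or the gripper's body presses on something with over 40 N, if the wrist force passes 120 N, or if a joint passes its speed limit or range.

## Working session

There is one attempt and no reset: what is moved stays moved. The work goes in short steps, Python scripts to look and compute and a shell command to move; the robot and the scene stay as the last step left them, time stands still between calls to the robot, and variables do not carry over. Pictures are saved under pics/ and viewed, and the job is handed in when it is done.

```bash
mkdir -p pics; python3 - <<'E'
from bench import robot
import cv2, numpy as np
print(robot.get_obs())
for n in("scene","top"):
    p,d=robot.snapshot(n); cv2.imwrite(f"pics/{n}0.png",p[:,:,::-1]); np.save(f"pics/{n}0.npy",d)
    print(robot.camera_params(n))
E
```

```text
{'time': 0.0, 'joint_positions': array([-1.20313329e+00,  8.79328426e-02,  1.37223321e+00,  1.37843389e-05,
        1.68360937e+00, -1.03089776e-01]), 'qvel': array([ 1.87011680e-03, -5.25106443e-04,  9.89753133e-05, -1.42289038e-03,
       -2.06680920e-04, -1.56848611e-04]), 'joint_torque': array([-1.70155483e-03, -3.40180349e+01, -3.02427721e+01,  7.15210475e-02,
        3.30743822e-02, -1.75575196e-04]), 'tool_pos': array([ 0.24941726, -0.49006438,  0.4035265 ]), 'ee_rot': array([-1.68016249,  1.56861352,  1.93218451]), 'wrist_force': array([-0.41115336, -0.12438827, -0.77147771]), 'wrist_torque': array([-0.00030314, -0.02826796,  0.01053453]), 'width': 0.0938523523969001}
{'vertical_fov': 54.94973853179005, 'cx': 250.223957973203, 'cy': 188.81481559365423, 'R': array([[-0.70351568, -0.71048658,  0.01656823],
       [-0.40539579,  0.38205194, -0.83047611],
       [ 0.58371221, -0.59096966, -0.5568078 ]]), 't': array([0.41652346, 0.28161307, 0.90659167])}
{'vertical_fov': 54.06862214078348, 'cx': 254.43312227574648, 'cy': 200.4050231269777, 'R': array([[-0.01717338, -0.99982968, -0.00675939],
       [-0.99667629,  0.01765687, -0.07952741],
       [ 0.07963322,  0.00537117, -0.99680976]]), 't': array([0.02605478, 0.54638528, 1.18671114])}
```

View pics/scene0.png

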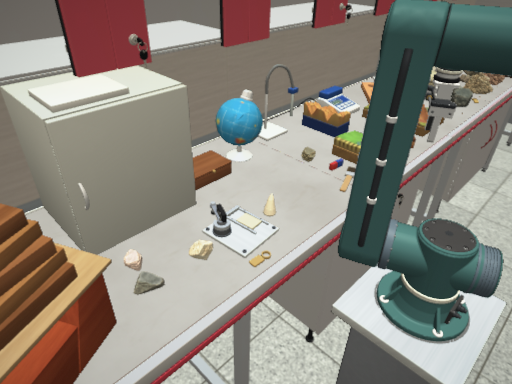

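View pics/top0.png

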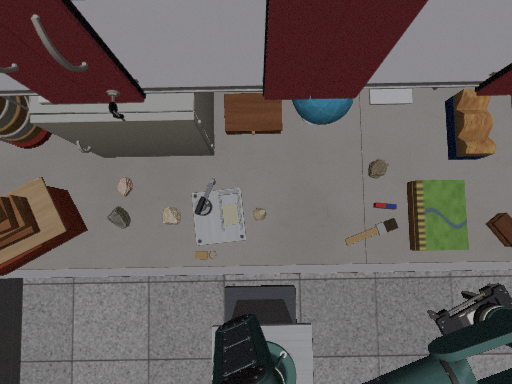

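```bash
cat > h.py <<'E'
import numpy as np, cv2
from bench import robot
def cam(n):
    c=robot.camera_params(n); f=192/np.tan(np.radians(c["vertical_fov"]/2)); return f,c["cx"],c["cy"],np.array(c["R"]),np.array(c["t"])
def cloud(n,d):
    f,cx,cy,R,t=cam(n); v,u=np.mgrid[:384,:512]
    P=np.stack([(u-cx)/f*d,(v-cy)/f*d,d],-1); return (P-t)@R
def atz(n,u,v,z):
    f,cx,cy,R,t=cam(n); r=R.T@np.array([(u-cx)/f,(v-cy)/f,1]); o=-R.T@t; return o+r*(z-o[2])/r[2]
def proj(n,X):
    f,cx,cy,R,t=cam(n); p=R@np.asarray(X)+t; return f*p[0]/p[2]+cx,f*p[1]/p[2]+cy
def crop(n,p,u0,v0,u1,v1,k,out):
    cv2.imwrite(out,cv2.resize(p[v0:v1,u0:u1,::-1],None,fx=k,fy=k,interpolation=cv2.INTER_CUBIC))
E
python3 - <<'E'
from h import *
p=cv2.imread("pics/top0.png")[:,:,::-1]; crop("top",p,180,165,280,265,6,"pics/topc.png")
p2=cv2.imread("pics/scene0.png")[:,:,::-1]; crop("scene",p2,185,185,295,275,7,"pics/scenec.png")
X=cloud("top",np.load("pics/top0.npy"))
print((X[175:260:3,186:252:3,2]*1000).astype(int))
for u,v in((192,190),(242,187),(246,240),(195,245)): print(u,v,atz("top",u,v,.012))
E
```

```text
[[  -3    2    1    4    4    5    3    0   -1    5    5    5   -3    4
     0   -3    0    0    1    6   -1   -1]
 [   6    4    0    4    7    3    1    4    2    5    8    0    0    0
     0    7   -1    0    4    2    1    5]
 [   1   -2    2   -2    1    1    4    0   61   60    2    0    3    2
     0    4    4   -1    3    2   -2    5]
 [   3    1    2    1    0    2    1    0   56   26    0    2    4    4
     7    2    0    1    1    4    2    1]
 [   2    4    3    0    1    5    2   57   50    2    1    3    0    0
     2    3    4    1    1    2    5    0]
 [   2    4    6    0    2    0    2   58   52    0   10   12   15    9
    26   26   28   24   12    3    0    2]
 [   1    0   12   14   16   16   14   58   15   19   15   26   27   26
    29   23   21   21   13    5    0    0]
 [   0    0   14   15   15   12   55   53   12   18   15   18   11   16
    14   12   15   21   13    1    0   -4]
 [   0    1   13   16   13   99   93   16   13   11   13   23   10   17
     9   15   14   20   10    4    0    6]
 [   2    0   12   47   50   99   81   45   14   16    9   24   1
[... 1707 characters left out ...]
  -2    5    3    2    0
     2    1   -1    3    0    1    4    0]
 [   4    4    0    0    4    1    3    1    1    4    3    1    0    4
     1    5    8    2    0    0    0    2]
 [   0    3    0   11   13   14   12   10    4    0    7    1    3    0
     3    0   -4    2    3    0    0   -1]
 [   3    2    0    9   15   13   10   12    3    5   11    0    0    3
     2    6    0    0    1    6    0    0]
 [   2   -2    6    2    2    3   -1    2    4   12    3    0    4    0
     5    0    4    3    0    1    6    4]]
192 190 [0.58504586 0.21881425 0.012     ]
242 187 [0.59193323 0.05620328 0.012     ]
246 240 [0.42046744 0.045846   0.012     ]
195 245 [0.40728096 0.20987469 0.012     ]
```

View pics/topc.png

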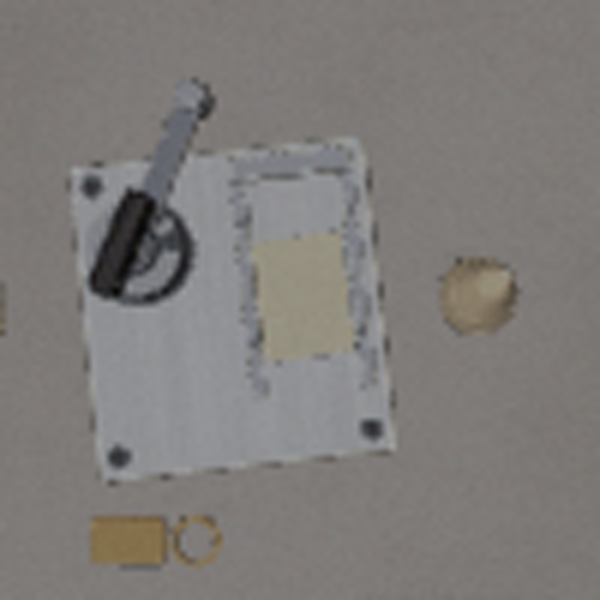

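View pics/scenec.png

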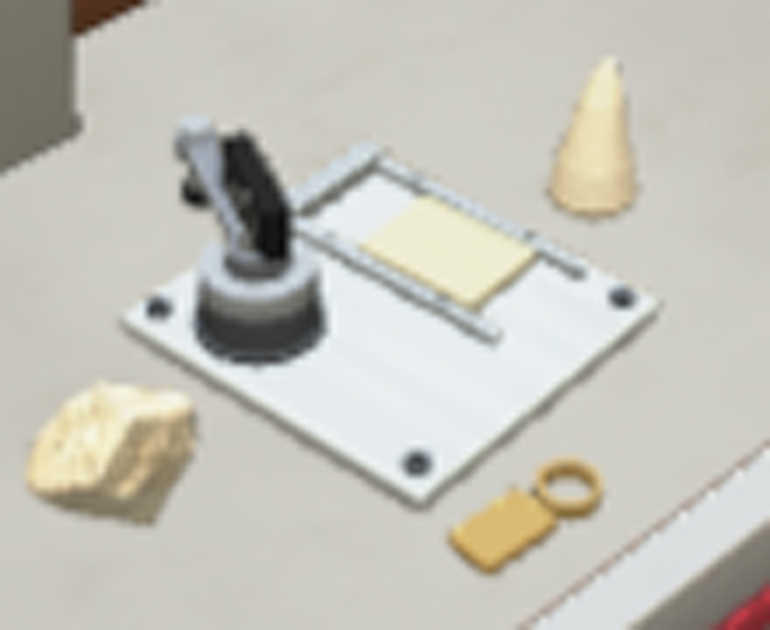

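```bash
cat >> h.py <<'E'
from scipy.optimize import least_squares
loc=np.array([[85,80,12],[85,-80,12],[-85,-80,12],[-85,80,12]])/1000
def W(q,L): 
    c,s=np.cos(q[2]),np.sin(q[2]); L=np.atleast_2d(L); return np.stack([q[0]+c*L[:,0]-s*L[:,1],q[1]+s*L[:,0]+c*L[:,1],L[:,2]],1)
E
python3 - <<'E'
from h import *
top=[(72,168),(360,138),(397,450),(108,483)]; 
T=[(180+(u+.5)/6-.5,165+(v+.5)/6-.5) for u,v in top]
sc=[(660,308),(423,508),(120,322)]; S=[(185+(u+.5)/7-.5,185+(v+.5)/7-.5) for u,v in sc]; si=[2,3,0]
# scene bottom/top edges: approximate visible outer corners, upper edge
def res(q,usetop=1,usesc=1):
    r=[]
    P=W(q,loc)
    if usetop: r+=[np.subtract(proj("top",P[i]),T[i]) for i in range(4)]
    if usesc: r+=[np.subtract(proj("scene",P[i]),s) for i,s in zip(si,S)]
    return np.ravel(r)
for a in((1,0),(0,1),(1,1)):
    o=least_squares(res,[.5,.13,.08],args=a); print(a,o.x,np.abs(o.fun).max())
q=o.x
for n,L in dict(axis=[.035,.045,.08],home=[.035,-.04,.012],stop=[.067,-.04,.012]).items(): print(n,W(q,L)[0],proj("top",W(q,L)[0]))
f=lambda u,v,z: atz("top",180+(u+.5)/6-.5,165+(v+.5)/6-.5,z)
print("plate corners");
c,s=np.cos(q[2]),np.sin(q[2])
for u,v in((252,241),(343,234),(354,352),(265,360)):
    w=f(u,v,.020); d=w[:2]-q[:2]; print(w,[c*d[0]+s*d[1],-s*d[0]+c*d[1]])
for u,v in((131,189),(158,197),(119,299),(92,285)): print("bar",f(u,v,.095))
print("foot",f(196,97,.060))
E
```

```text
(1, 0) [0.4988839  0.13311109 0.09929407] 0.8448835474892462
(0, 1) [0.49612691 0.13601645 0.09812033] 0.31839968259049556
(1, 1) [0.49810438 0.13399864 0.09852863] 1.1419313248101162
axis [0.52850801 0.18222332 0.08      ] (np.float64(200.20205190081302), np.float64(205.7999053599585))
home [0.5368694  0.09763557 0.012     ] (np.float64(229.45284464211502), np.float64(204.1335686379146))
stop [0.5687142  0.10078339 0.012     ] (np.float64(228.36630230215803), np.float64(194.35883896932262))
plate corners
[0.53476039 0.12239753 0.02      ] [np.float64(0.035337038299506664), np.float64(-0.015150677521639563)]
[0.53765989 0.07356387 0.02      ] [np.float64(0.033418748151251614), np.float64(-0.06403270676573314)]
[0.47442454 0.06854011 0.02      ] [np.float64(-0.03000409319951722), np.float64(-0.0628116870243499)]
[0.4709844  0.11610707 0.02      ] [np.float64(-0.028748423061238655), np.float64(-0.015137021196105325)]
bar [0.55685371 0.17612834 0.095     ]
bar [0.55256616 0.16254442 0.095     ]
bar [0.50153012 0.18248558 0.095     ]
bar [0.50879863 0.19601563 0.095     ]
foot [0.60766591 0.14708977 0.06      ]
```

```bash
cat >> h.py <<'E'
from scipy.spatial.transform import Rotation as Ro
Q=np.array([.4985,.1335,.0985])
def st():
    o=robot.get_obs(); R=Ro.from_euler("xyz",o["ee_rot"]).as_matrix(); tip=o["tool_pos"]+R[:,0]*.199
    print("t",round(o["time"],2),"tip",tip.round(4),"down",R[:,0].round(3),"jawang",np.arctan2(R[1,1],R[0,1]).round(3),"w",round(o["width"],4),"F",o["wrist_force"].round(1),"M",o["wrist_torque"].round(2),"j",o["joint_positions"].round(2))
    return o,R,tip
E
python3 - <<'E'
from h import *
o,R,tip=st(); print(W(Q,[[-.052,-.04,.0155]])-tip)
for a in (Q[2]+np.pi/2,Q[2]-np.pi/2):
    T=np.array([[0,np.cos(a),0],[0,np.sin(a),0],[-1,0,0]]); T[:,2]=np.cross(T[:,0],T[:,1]); print(a,Ro.from_matrix(T@R.T).as_rotvec())
E
```

```text
t 0.1 tip [ 0.2493 -0.4897  0.2046] down [-0.001  0.002 -1.   ] jawang -1.1 w 0.0937 F [-0.5  0.1  0.2] M [-0.01 -0.02  0.01] j [-1.2   0.09  1.37  0.    1.68 -0.1 ]
[[ 0.20137712  0.57828445 -0.1891046 ]]
1.6692963267948966 [ 4.75606697e-04 -2.78784058e-03  2.76927773e+00]
-1.4722963267948965 [-1.99009392e-03 -3.39510804e-04 -3.72313546e-01]
```

```bash
python3 -m pendant '{"turn":[[0,0,0.17],[0,0,0.17],[0,0,0.17],[0,0,0.17],[0,0,0.17],[0,0,0.17],[0,0,0.17],[0,0,0.17]],"delta_pos":[[1.2,3.6,0],[1.2,3.6,0],[1.2,3.6,0],[1.2,3.6,0],[1.2,3.6,0],[1.2,3.6,0],[1.2,3.6,0],[1.2,3.6,0]],"gripper":[1,1,1,1,1,1,1,1]}'
python3 -m pendant '{"turn":[[0,0,0.17],[0,0,0.17],[0,0,0.17],[0,0,0.17],[0,0,0.17],[0,0,0.17],[0,0,0.17],[0,0,0.17]],"delta_pos":[[1.2,3.6,0],[1.2,3.6,0],[1.2,3.6,0],[1.2,3.6,0],[1.2,3.6,-2],[1.2,3.6,-3],[1.2,3.6,-3],[1.2,3.6,-3]],"gripper":[1,1,1,1,1,1,1,1]}'
python3 -m pendant '{"turn":[[0,0,0.0],[0,0,0]],"delta_pos":[[0,0,-2],[0,0,0]],"gripper":[1,1]}'
python3 - <<'E'
from h import *
o,R,tip=st(); print(W(Q,[[-.052,-.04,.0155]])-tip)
a=Q[2]+np.pi/2
T=np.array([[0,np.cos(a),0],[0,np.sin(a),0],[-1,0,0]]); T[:,2]=np.cross(T[:,0],T[:,1]); print(a,Ro.from_matrix(T@R.T).as_rotvec())
p,d=robot.snapshot("top"); crop("top",p,180,165,280,265,6,"pics/top1.png")
p,d=robot.snapshot("scene"); crop("scene",p,185,165,295,275,6,"pics/scene1.png")
E
```

```text
time: 1.1
tool_pos: [0.3456, -0.2009, 0.4043]
ee_rot: [-2.851, 1.57, 2.127]
wrist_force: [0.9, 0.3, -0.4]
width: 0.0174
time: 2.1
tool_pos: [0.4414, 0.0871, 0.2935]
ee_rot: [-2.836, 1.571, -2.781]
wrist_force: [1.1, -0.4, 0.6]
width: 0.0102
time: 2.35
tool_pos: [0.4406, 0.0862, 0.2724]
ee_rot: [-3.126, 1.565, -3.076]
wrist_force: [0.1, -0.1, -0.5]
width: 0.0101
t 2.35 tip [0.4395 0.0861 0.0734] down [-0.005 -0.    -1.   ] jawang 1.621 w 0.0101 F [ 0.1 -0.1 -0.5] M [ 0.05 -0.1   0.02] j [ 0.07 -0.07  1.8   0.    1.42 -1.55]
[[ 0.01114534  0.00244921 -0.05793008]]
1.6692963267948966 [ 0.00048837 -0.00540511  0.04832636]
```

View pics/scene1.png

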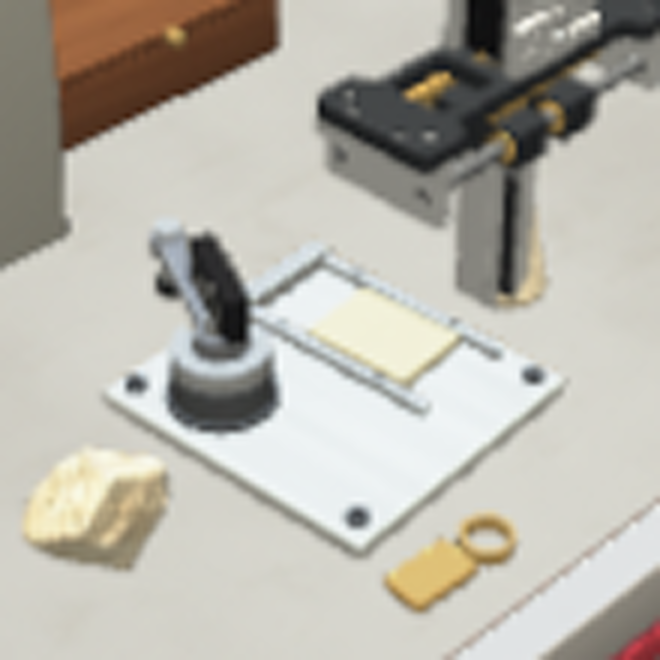

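```bash
python3 -m pendant '{"turn":[[0,0,0.048],[0,0.005,0],[0,0,0],[0,0,0],[0,0,0],[0,0,0]],"delta_pos":[[0.8,0.2,0],[0,0,-2],[0,0,-2],[0,0,-1.2],[0,0,-0.55],[0,0,0]],"gripper":[1,1,1,1,1,1]}'
python3 - <<'E'
from h import *
o,R,tip=st(); print(W(Q,[[-.052,-.04,.0155]])-tip)
p,d=robot.snapshot("scene"); crop("scene",p,185,165,295,275,6,"pics/scene2.png")
p,d=robot.snapshot("top"); crop("top",p,180,165,280,265,6,"pics/top2.png")
E
```

```text
time: 3.2
tool_pos: [0.4496, 0.0877, 0.2176]
ee_rot: [3.019, 1.566, 3.115]
wrist_force: [-0.8, 0.5, -1.0]
width: 0.0102
t 3.2 tip [0.4487 0.0877 0.0186] down [-0.005  0.    -1.   ] jawang 1.668 w 0.0102 F [-0.8  0.5 -1. ] M [ 0.07 -0.17  0.07] j [ 0.07  0.    1.84  0.    1.3  -1.6 ]
[[ 0.00195906  0.000867   -0.00305672]]
```

View pics/scene2.png

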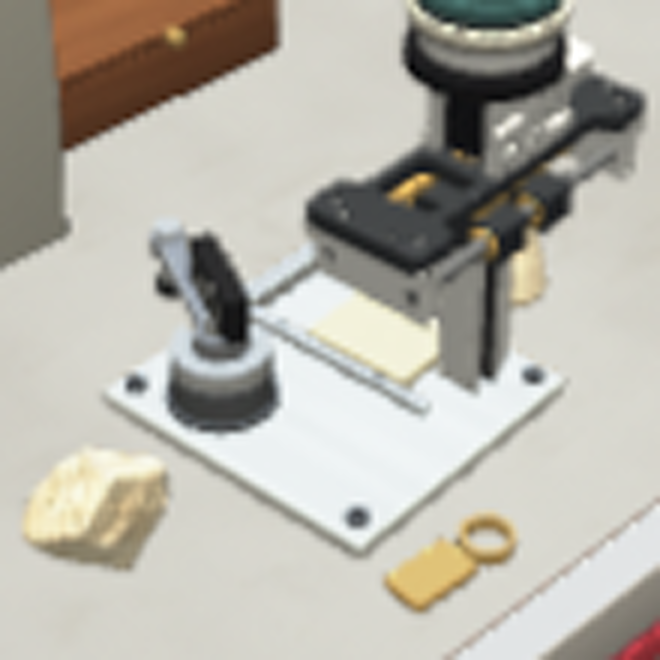

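View pics/top2.png

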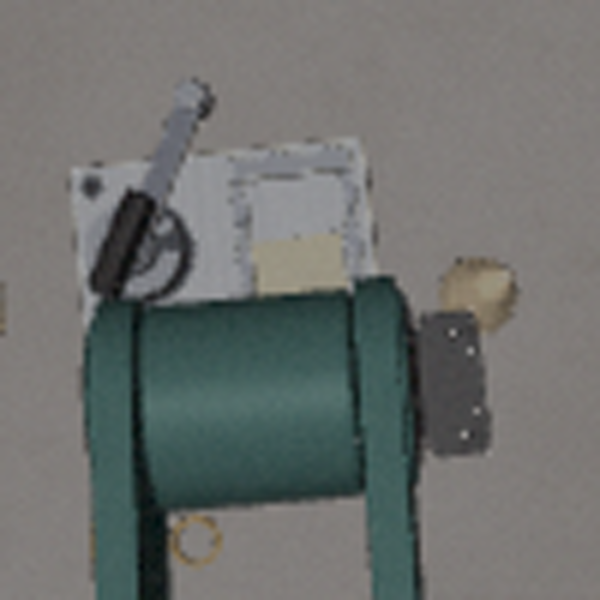

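```bash
python3 -m pendant '{"turn":[[0,0,0],[0,0,0],[0,0,0],[0,0,0],[0,0,0],[0,0,0],[0,0,0],[0,0,0]],"delta_pos":[[0,0.06,-0.15],[0.5,0.05,-0.1],[0.5,0.05,0],[0.3,0.03,0],[0.3,0.03,0],[0.3,0.03,0],[0.3,0.03,0],[0,0,0]],"gripper":[1,1,1,1,1,1,1,1]}'
python3 -c "
from h import *
o,R,tip=st(); print(W(Q,[[-.005,-.04,.0155]])-tip)"
```

```text
time: 4.3
tool_pos: [0.4718, 0.0906, 0.2147]
ee_rot: [3.016, 1.566, 3.113]
wrist_force: [0.4, -0.6, -0.5]
width: 0.0101
t 4.3 tip [0.4709 0.0907 0.0157] down [-0.004  0.    -1.   ] jawang 1.668 w 0.0101 F [ 0.4 -0.6 -0.5] M [ 0.06 -0.13  0.04] j [ 0.07  0.06  1.79  0.    1.3  -1.6 ]
[[ 0.02655127  0.00255058 -0.00021038]]
```

```bash
python3 -m pendant '{"turn":[[0,0,0],[0,0,0],[0,0,0],[0,0,0],[0,0,0],[0,0,0],[0,0,0],[0,0,0]],"delta_pos":[[0.3,0.03,0],[0.3,0.03,0],[0.3,0.03,0],[0.3,0.03,0],[0.3,0.03,0],[0.3,0.03,0],[0.2,0.02,0],[0,0,0]],"gripper":[1,1,1,1,1,1,1,1]}'
python3 -c "
from h import *
o,R,tip=st(); print(W(Q,[[-.005,-.04,.0155]])-tip)
p,d=robot.snapshot('scene'); crop('scene',p,215,205,265,255,12,'pics/scene3.png')"
```

```text
time: 5.3
tool_pos: [0.4917, 0.0926, 0.2147]
ee_rot: [3.018, 1.566, 3.115]
wrist_force: [0.6, -0.4, -0.4]
width: 0.0102
t 5.3 tip [0.4908 0.0927 0.0157] down [-0.005  0.    -1.   ] jawang 1.668 w 0.0102 F [ 0.6 -0.4 -0.4] M [ 0.15 -0.16  0.06] j [ 0.07  0.1   1.75  0.    1.3  -1.6 ]
[[ 0.00667086  0.00054882 -0.00024832]]
```

View pics/scene3.png

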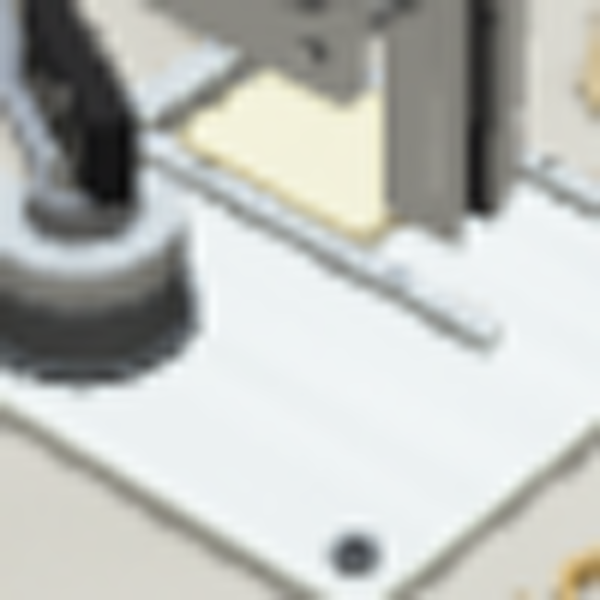

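```bash
python3 -m pendant '{"turn":[[0,0,0],[0,0,0],[0,0,0],[0,0,0],[0,0,0]],"delta_pos":[[0.1,0.01,0],[0.1,0.01,0],[0.1,0.01,0],[0.1,0.01,0],[0,0,0]],"gripper":[1,1,1,1,1]}'
python3 -m pendant '{"turn":[[0,0,0],[0,0,0]],"delta_pos":[[0.1,0.01,0],[0,0,0]],"gripper":[1,1]}'
python3 -m pendant '{"turn":[[0,0,0],[0,0,0]],"delta_pos":[[0.06,0.006,0],[0,0,0]],"gripper":[1,1]}'
python3 -c "
from h import *
o,R,tip=st(); print(W(Q,[[-.005,-.04,.0155]])-tip)"
```

```text
time: 5.98
tool_pos: [0.4956, 0.0931, 0.2147]
ee_rot: [3.02, 1.566, 3.118]
wrist_force: [-1.3, 0.7, 0.9]
width: 0.0098
time: 6.22
tool_pos: [0.4966, 0.0931, 0.2147]
ee_rot: [3.02, 1.566, 3.117]
wrist_force: [-1.6, -0.7, 0.8]
width: 0.0104
time: 6.48
tool_pos: [0.4971, 0.0932, 0.2147]
ee_rot: [3.018, 1.566, 3.115]
wrist_force: [-0.7, 0.4, -0.0]
width: 0.01
t 6.47 tip [0.4961 0.0932 0.0157] down [-0.005  0.    -1.   ] jawang 1.668 w 0.01 F [-0.7  0.4 -0. ] M [0.05 0.02 0.  ] j [ 0.07  0.11  1.74  0.    1.3  -1.6 ]
[[ 1.31106495e-03 -3.50071196e-05 -1.82157969e-04]]
```

Still free. I'll continue in 0.5 mm steps, checking force each time.

```bash
for i in 1; do python3 -m pendant '{"turn":[[0,0,0],[0,0,0]],"delta_pos":[[0.05,0.005,0],[0,0,0]],"gripper":[1,1]}' | grep -E "pos|force"; done
python3 -m pendant '{"turn":[[0,0,0],[0,0,0]],"delta_pos":[[0.05,0.005,0],[0,0,0]],"gripper":[1,1]}' | grep -E "pos|force"
python3 -m pendant '{"turn":[[0,0,0],[0,0,0]],"delta_pos":[[0.05,0.005,0],[0,0,0]],"gripper":[1,1]}' | grep -E "pos|force"
```

```text
tool_pos: [0.4976, 0.0933, 0.2147]
wrist_force: [-1.2, -0.4, 0.1]
tool_pos: [0.4981, 0.0933, 0.2147]
wrist_force: [-1.7, -0.2, 1.0]
tool_pos: [0.4983, 0.0933, 0.2147]
wrist_force: [-3.3, -1.0, 2.4]
```

```bash
python3 -m pendant '{"turn":[[0,0,0],[0,0,0]],"delta_pos":[[0.04,0.004,0],[0,0,0]],"gripper":[1,1]}' | grep -E "pos|force"
python3 -m pendant '{"turn":[[0,0,0],[0,0,0]],"delta_pos":[[0.04,0.004,0],[0,0,0]],"gripper":[1,1]}' | grep -E "pos|force"
python3 -c "
from h import *
o,R,tip=st(); print(W(Q,[[-.005,-.04,.0155]])-tip)"
```

```text
tool_pos: [0.4985, 0.0933, 0.2146]
wrist_force: [-5.1, -0.3, 4.2]
tool_pos: [0.4987, 0.0934, 0.2146]
wrist_force: [-6.2, -1.3, 4.6]
t 7.72 tip [0.4972 0.0933 0.0156] down [-0.008 -0.    -1.   ] jawang 1.668 w 0.0102 F [-6.2 -1.3  4.6] M [-0.07  1.   -0.05] j [ 0.07  0.12  1.73  0.    1.3  -1.59]
[[ 0.00028975 -0.00012617 -0.00013193]]
```

```bash
python3 -m pendant '{"turn":[[0,0,0],[0,0,0],[0,0,0],[0,0,-0.16],[0,0,-0.16],[0,0,-0.16],[0,0,0],[0,0,0]],"delta_pos":[[-0.4,-0.04,0],[-1.5,-0.15,0],[-2,-0.2,2],[-4,0,4.5],[-4,0,4.5],[-4,0,3],[0,0,0],[0,0,0]],"gripper":[1,1,1,3,4,4,4,4]}'
python3 - <<'E'
from h import *
o,R,tip=st()
p,d=robot.snapshot("top"); crop("top",p,180,165,260,245,7,"pics/top4.png"); np.save("pics/t4.npy",d)
p,d=robot.snapshot("scene"); crop("scene",p,200,195,270,255,10,"pics/scene4.png")
E
```

```text
time: 8.72
tool_pos: [0.3402, 0.0895, 0.3541]
ee_rot: [2.923, 1.567, 2.541]
wrist_force: [-0.3, 0.6, 0.3]
width: 0.0398
t 8.72 tip [0.3395 0.09   0.1551] down [-0.003  0.002 -1.   ] jawang 1.189 w 0.0398 F [-0.3  0.6  0.3] M [ 0.02 -0.16 -0.04] j [ 0.09 -0.36  1.86  0.    1.64 -1.09]
```

View pics/top4.png

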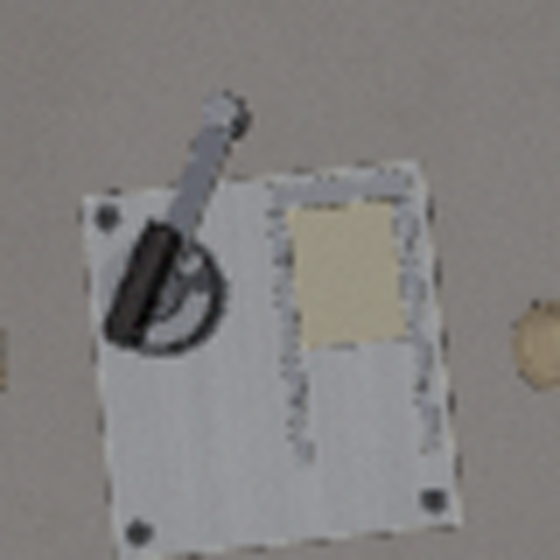

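View pics/scene4.png

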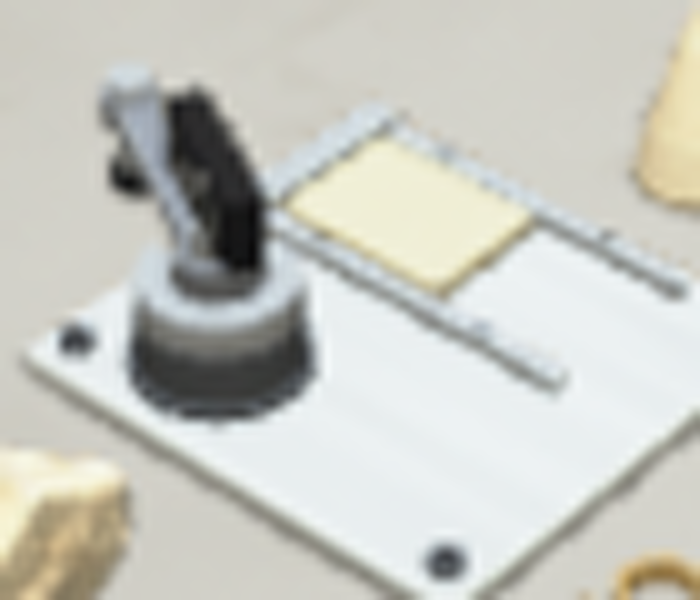

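```bash
python3 - <<'E'
from h import *
f=lambda u,v,z: atz("top",180+(u+.5)/7-.5,165+(v+.5)/7-.5,z)
c,s=np.cos(Q[2]),np.sin(Q[2])
for u,v in((286,207),(391,200),(409,337),(303,348)):
    d=f(u,v,.020)[:2]-Q[:2]; print("plate",np.round([c*d[0]+s*d[1],-s*d[0]+c*d[1]],4))
from scipy.optimize import minimize
im={}; 
a=cv2.imread("pics/top4.png",0); m=(a<62).astype(np.uint8); m=cv2.morphologyEx(m,cv2.MORPH_OPEN,np.ones((13,13),np.uint8))
n,l,stt,_=cv2.connectedComponentsWithStats(m); i=1+np.argmax(stt[1:,4]); m=(l==i).astype(np.uint8); print(stt[i])
box=np.array([[x,y,z] for x in(-28,28) for y in(-7.5,7.5) for z in(-15,15)])/1000
def sil(n,q,u0,v0,k,shape):
    P=W([q[0],q[1],q[2]],box+[0,0,.08]); uv=np.array([proj(n,p) for p in P]); uv=(uv-[u0,v0]+.5)*k-.5
    o=np.zeros(shape,np.uint8); h=cv2.convexHull((uv*16).astype(np.int32)); cv2.fillConvexPoly(o,h,1,shift=4); return o
def cost(q,b=0): o=sil("top",q,180,165,7,a.shape); return -(o&m).sum()/(o|m).sum()
best=min((minimize(cost,[.529+dx,.181+dy,g],method="Nelder-Mead",options=dict(initial_simplex=[[.529+dx,.181+dy,g],[.533+dx,.181+dy,g],[.529+dx,.185+dy,g],[.529+dx,.181+dy,g+.1]])) for dx in(0,.003) for dy in(0,-.003) for g in(-.4,-.33)),key=lambda r:r.fun)
print(best.x,best.fun, "expected axis",W(Q,[.035,.045,0]))
q=best.x; v=cv2.imread("pics/top4.png"); w=cv2.imread("pics/scene4.png")
for img,o in((v,sil("top",q,180,165,7,a.shape)),(w,sil("scene",q,200,195,10,w.shape[:2]))):
    cs,_=cv2.findContours(o,0,2); cv2.drawContours(img,cs,-1,(0,0,255),1)
cv2.imwrite("pics/ov.png",np.hstack([cv2.resize(v[180:400,60:280],(390,390)),cv2.resize(w[40:430,20:410],(390,390))]))
E
```

```text
plate [ 0.0695 -0.0146]
plate [ 0.0671 -0.063 ]
plate [ 0.0034 -0.0642]
plate [ 0.004  -0.0153]
[ 107  225   75  121 5080]<stdin>:14: RuntimeWarning: overflow encountered in scalar negative
Traceback (most recent call last):
  File "h.py", line 11, in proj
    f,cx,cy,R,t=cam(n); p=R@np.asarray(X)+t; return f*p[0]/p[2]+cx,f*p[1]/p[2]+cy
                ~~~^^^
  File "h.py", line 4, in cam
    c=robot.camera_params(n); f=192/np.tan(np.radians(c["vertical_fov"]/2)); return f,c["cx"],c["cy"],np.array(c["R"]),np.array(c["t"])
ValueError: time passes only in moves, steps and waits
```

```bash
sed -i 's/^def cam(n)/import functools\n@functools.cache\ndef cam(n)/' h.py; cat > fit.py <<'E'
from h import *
from scipy.optimize import minimize
a=cv2.imread("pics/top4.png",0); m=(a<62).astype(np.uint8); m=cv2.morphologyEx(m,cv2.MORPH_OPEN,np.ones((13,13),np.uint8))
n,l,stt,_=cv2.connectedComponentsWithStats(m); m=(l==1+np.argmax(stt[1:,4])).astype(np.uint8)
box=np.array([[x,y,z] for x in(-28,28) for y in(-7.5,7.5) for z in(-15,15)])/1000
def sil(n,q,u0,v0,k,shape):
    uv=np.array([proj(n,p) for p in W(q,box+[0,0,.08])]); uv=(uv-[u0,v0]+.5)*k-.5
    o=np.zeros(shape,np.uint8); cv2.fillConvexPoly(o,cv2.convexHull((uv*16).astype(np.int32)),1,shift=4); return o
def cost(q): o=sil("top",q,180,165,7,a.shape); return -float((o&m).sum())/(o|m).sum()
S=[[.529,.181,-.37],[.534,.181,-.37],[.529,.186,-.37],[.529,.181,-.27]]
r=minimize(cost,S[0],method="Nelder-Mead",options=dict(initial_simplex=S)); q=r.x
print(q,r.fun,"expected axis",W(Q,[.035,.045,0]))
v=cv2.imread("pics/top4.png"); w=cv2.imread("pics/scene4.png")
for img,o in((v,sil("top",q,180,165,7,a.shape)),(w,sil("scene",q,200,195,10,w.shape[:2]))):
    cs,_=cv2.findContours(o,0,2); cv2.drawContours(img,cs,-1,(0,0,255),1)
cv2.imwrite("pics/ov.png",np.hstack([cv2.resize(v[180:400,60:280],(390,390)),cv2.resize(w[40:430,20:410],(390,390))]))
E
python3 fit.py
```

```text
[ 0.53016272  0.18225588 -0.38964023] -0.84212271973466 expected axis [[0.52890501 0.1817238  0.        ]]
```

View pics/ov.png

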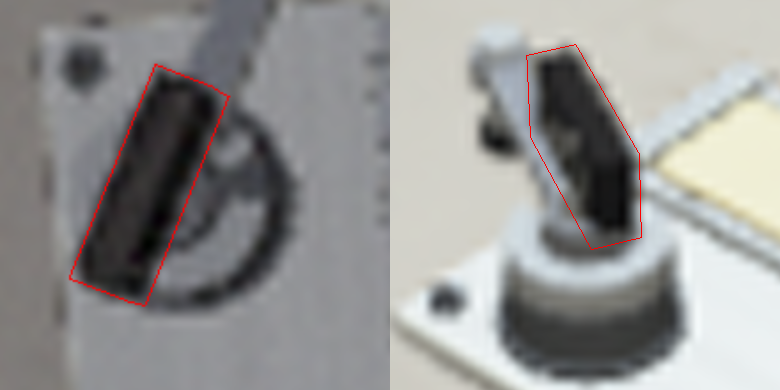

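```bash
python3 -m pendant '{"turn":[[0,0,0],[0,0,0],[0,0,0],[0,0,0],[0,0,0],[0,0,0],[0,0,0],[0,0,0]],"delta_pos":[[4,2,-0.5],[4,2,-0.5],[4,2,-0.5],[4,2,-0.5],[3,1.2,-0.5],[0,0,-1.5],[0,0,0],[0,0,0]],"gripper":[4,4,4,4,4,4,4,4]}'
python3 - <<'E'
from h import *
o,R,tip=st(); print(np.array([.5295,.182,.061])-tip)
a=1.186
T=np.array([[0,np.cos(a),0],[0,np.sin(a),0],[-1,0,0]]); T[:,2]=np.cross(T[:,0],T[:,1]); print(a,Ro.from_matrix(T@R.T).as_rotvec())
p,d=robot.snapshot("scene"); crop("scene",p,195,180,265,240,10,"pics/scene5.png")
E
```

```text
time: 9.82
tool_pos: [0.5297, 0.1811, 0.3143]
ee_rot: [-3.106, 1.565, 2.794]
wrist_force: [0.3, -0.2, 0.9]
width: 0.0399
t 9.82 tip [0.5285 0.1816 0.1153] down [-0.006  0.002 -1.   ] jawang 1.188 w 0.0399 F [ 0.3 -0.2  0.9] M [ 0.04 -0.14 -0.06] j [ 0.23  0.15  1.49  0.    1.51 -0.96]
[ 0.0009668   0.00044602 -0.05426468]
1.186 [-0.00205677 -0.00565728 -0.00183334]
```

View pics/scene5.png

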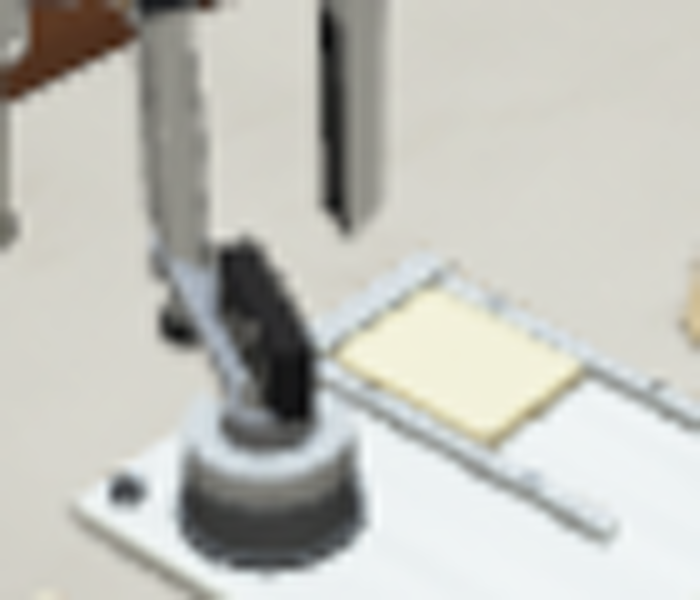

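```bash
python3 -m pendant '{"turn":[[0,0.005,0],[0,0,0],[0,0,0],[0,0,0],[0,0,0],[0,0,0],[0,0,0]],"delta_pos":[[0,0.04,-1.5],[0,0,-1.5],[0,0,-1.5],[0,0,-0.8],[0,0,0],[0,0,0],[0,0,0]],"gripper":[4,4,4,4,3,2.4,2.4]}'
python3 - <<'E'
from h import *
o,R,tip=st(); print(np.array([.5295,.182,.061])-tip)
p,d=robot.snapshot("scene"); crop("scene",p,195,180,265,240,10,"pics/scene6.png")
E
```

```text
time: 10.75
tool_pos: [0.5306, 0.182, 0.2625]
ee_rot: [-3.089, 1.562, 2.811]
wrist_force: [1.6, 0.3, -0.1]
width: 0.0243
t 10.75 tip [0.5291 0.1825 0.0635] down [-0.008  0.003 -1.   ] jawang 1.188 w 0.0243 F [ 1.6  0.3 -0.1] M [ 0.04 -0.11  0.05] j [ 0.23  0.18  1.55  0.    1.42 -0.96]
[ 0.00044217 -0.0005362  -0.00245773]
```

View pics/scene6.png

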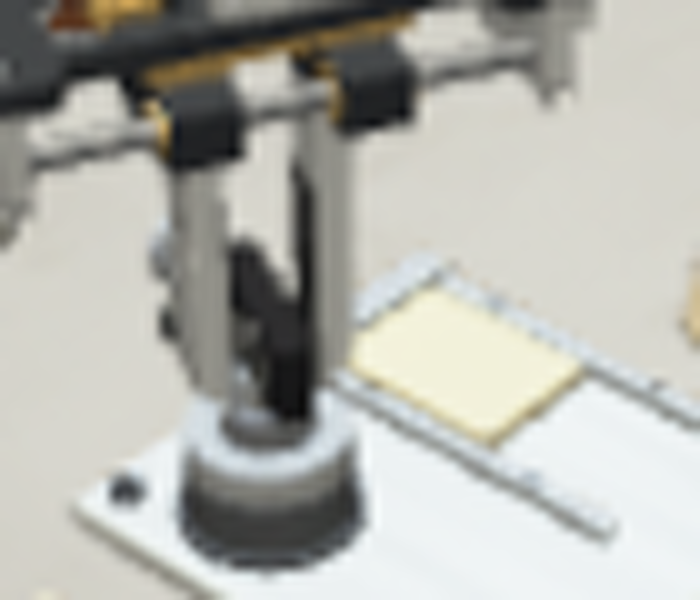

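```bash
python3 -m pendant '{"turn":[[0,0,0],[0,0,0]],"delta_pos":[[0,0,0],[0,0,0]],"gripper":[1.8,1.8]}' | grep -E "force|width"
python3 -m pendant '{"turn":[[0,0,0],[0,0,0],[0,0,0]],"delta_pos":[[0,0,-0.1],[0,0,0],[0,0,0]],"gripper":[1.6,1.4,1.4]}' | grep -E "force|width"
python3 -c "
from h import *
st()"
```

```text
wrist_force: [-0.6, 0.1, 0.2]
width: 0.0182
wrist_force: [-2.3, -2.0, 5.2]
width: 0.015
t 11.43 tip [0.5287 0.1821 0.0625] down [-0.009  0.002 -1.   ] jawang 1.188 w 0.015 F [-2.3 -2.   5.2] M [-0.35  0.28  0.01] j [ 0.23  0.18  1.55  0.    1.41 -0.96]
```

```bash
python3 -m pendant '{"turn":[[0,0,0],[0,0,0],[0,0,0],[0,0,0],[0,0,0],[0,0,0],[0,0,0]],"delta_pos":[[0,0,0.2],[0,0,0.2],[0,0,0.2],[0,0,0.2],[0,0,0.2],[0,0,0.2],[0,0,0]],"gripper":[1.3,1.3,1.3,1.3,1.3,1.3,1.3]}' | grep -E "force|width"
python3 - <<'E'
from h import *
st()
p,d=robot.snapshot("scene"); crop("scene",p,195,180,265,240,10,"pics/scene7.png")
E
```

```text
wrist_force: [3.1, -1.1, -11.9]
width: 0.0147
t 12.3 tip [0.5281 0.1822 0.0737] down [-0.01   0.002 -1.   ] jawang 1.188 w 0.0147 F [  3.1  -1.1 -11.9] M [-0.16 -0.82 -0.02] j [ 0.23  0.18  1.54  0.    1.44 -0.96]
```

View pics/scene7.png

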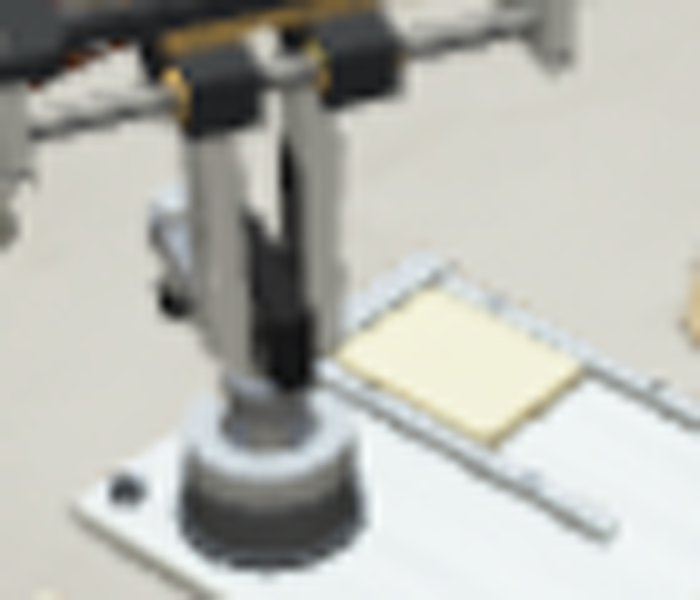

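```bash
python3 -m pendant '{"turn":[[0,0,-0.05],[0,0,-0.1],[0,0,-0.1],[0,0,-0.1]],"delta_pos":[[0,0,0.1],[0,0,0],[0,0,0],[0,0,0]],"gripper":[1.3,1.3,1.3,1.3]}' | grep -E "force|width"
python3 -c "
from h import *
st()"
python3 -m pendant '{"turn":[[0,0,-0.1],[0,0,-0.1],[0,0,-0.1],[0,0,-0.04],[0,0,0],[0,0,0]],"delta_pos":[[0,0,0],[0,0,0],[0,0,0],[0,0,0],[0,0,0],[0,0,0]],"gripper":[1.3,1.3,1.3,1.3,1.3,1.3]}' | grep -E "force|width"
python3 - <<'E'
from h import *
st()
p,d=robot.snapshot("scene"); crop("scene",p,195,180,265,240,10,"pics/scene8.png")
E
```

```text
wrist_force: [3.7, -1.3, -12.2]
width: 0.0149
t 12.85 tip [0.5286 0.1829 0.0749] down [-0.008  0.005 -1.   ] jawang 0.835 w 0.0149 F [  3.7  -1.3 -12.2] M [-0.11 -0.96  0.03] j [ 0.23  0.17  1.54  0.01  1.44 -0.61]
wrist_force: [2.5, -0.5, -12.0]
width: 0.0152
t 13.6 tip [0.5292 0.1834 0.075 ] down [-0.006  0.008 -1.   ] jawang 0.499 w 0.0152 F [  2.5  -0.5 -12. ] M [-0.17 -0.89 -0.04] j [ 0.23  0.17  1.54  0.01  1.43 -0.27]
```

View pics/scene8.png

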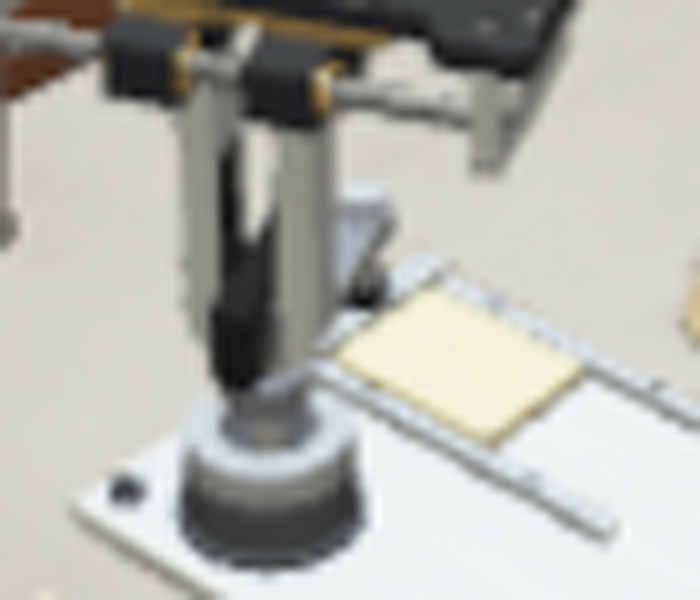

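```bash
python3 -m pendant '{"turn":[[0,0,0],[0,0,0],[0,0,0],[0,0,0]],"delta_pos":[[0,0,-0.15],[0,0,-0.15],[0,0,-0.1],[0,0,0]],"gripper":[1.3,1.3,1.3,1.3]}' | grep -E "pos|force|width"
python3 -m pendant '{"turn":[[0,0,0],[0,0,0],[0,0,0]],"delta_pos":[[0,0,0],[0,0,0],[0,0,0]],"gripper":[1.7,1.7,1.7]}' | grep -E "pos|force|width"
python3 - <<'E'
from h import *
st()
p,d=robot.snapshot("scene"); crop("scene",p,195,180,265,240,10,"pics/scene9.png")
p,d=robot.snapshot("top"); crop("top",p,180,165,260,245,7,"pics/top9.png")
E
```

```text
tool_pos: [0.5304, 0.1819, 0.2703]
wrist_force: [1.5, -1.5, -6.6]
width: 0.0151
tool_pos: [0.5303, 0.1823, 0.2709]
wrist_force: [-1.4, -0.8, 1.0]
width: 0.017
t 14.53 tip [0.5293 0.184  0.0719] down [-0.005  0.009 -1.   ] jawang 0.498 w 0.017 F [-1.4 -0.8  1. ] M [-0.1   0.19  0.  ] j [ 0.23  0.18  1.54  0.01  1.43 -0.27]
```

View pics/scene9.png

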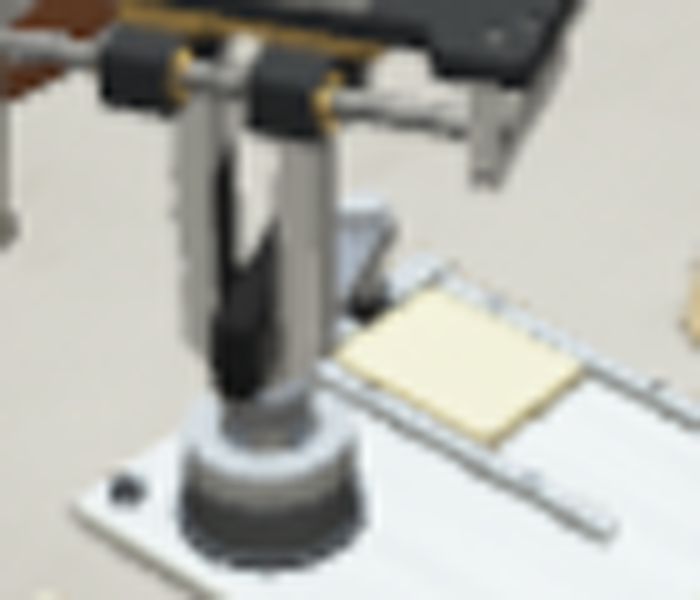

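View pics/top9.png

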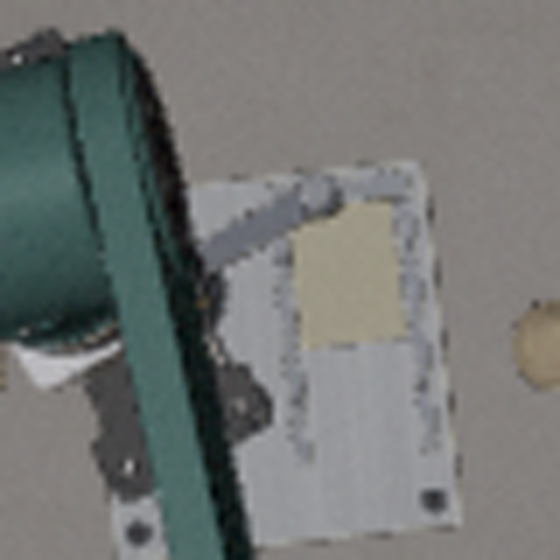

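```bash
cat >> h.py <<'E'
def foot():
    z=[];a=[]
    for _ in range(2):
        p,d=robot.snapshot("top"); X=cloud("top",d); v=X[:,:,:2]-W(Q,[.035,.045,0])[0,:2]; r=np.hypot(v[...,0],v[...,1]); th=np.arctan2(v[...,1],v[...,0])
        k=(X[...,2]>.036)&(X[...,2]<.09)&(r>.06)&(r<.1)&(th<-.1)&(th>-2.4)&(d>0); z+=list(X[k,2]); a+=list(th[k])
    print("foot n",len(z),"z",np.mean(z).round(4),np.median(z).round(4),"turn",round(Q[2]-.45-np.median(a),3))
    return p
E
python3 -m pendant '{"turn":[[0,0,-0.05],[0,0,-0.05],[0,0,0]],"delta_pos":[[0,0,0],[0,0,0],[0,0,0]],"gripper":[1.7,1.7,1.7]}' | grep -E "force|width"
python3 -c "
from h import *
st(); foot()"
```

```text
wrist_force: [-1.4, -0.5, 1.1]
width: 0.0169
t 15.0 tip [0.5298 0.1836 0.0714] down [-0.004  0.008 -1.   ] jawang 0.399 w 0.0169 F [-1.4 -0.5  1.1] M [-0.17  0.08  0.04] j [ 0.23  0.18  1.54  0.01  1.43 -0.17]
foot n 110 z 0.0658 0.0655 turn 0.727
```

```bash
python3 -m pendant '{"turn":[[0,0,-0.04],[0,0,-0.04],[0,0,0]],"delta_pos":[[0,0,0],[0,0,0],[0,0,0]],"gripper":[1.7,1.7,1.7]}' | grep -E "force|width"
python3 -c "
from h import *
st(); foot()"
python3 -m pendant '{"turn":[[0,0,-0.04],[0,0,0]],"delta_pos":[[0,0,0],[0,0,0]],"gripper":[1.7,1.7]}' | grep -E "force|width"
python3 -c "
from h import *
st(); foot()"
```

```text
wrist_force: [-0.2, -0.3, 0.6]
width: 0.0171
t 15.47 tip [0.5298 0.1837 0.071 ] down [-0.003  0.009 -1.   ] jawang 0.319 w 0.0171 F [-0.2 -0.3  0.6] M [-0.25  0.01  0.09] j [ 0.23  0.18  1.54  0.01  1.42 -0.09]
foot n 113 z 0.0657 0.0648 turn 0.758
wrist_force: [-0.3, -0.6, 1.1]
width: 0.017
t 15.82 tip [0.5299 0.1838 0.0709] down [-0.003  0.009 -1.   ] jawang 0.279 w 0.017 F [-0.3 -0.6  1.1] M [-0.18 -0.04  0.14] j [ 0.23  0.18  1.54  0.01  1.42 -0.05]
foot n 111 z 0.0655 0.0653 turn 0.797
```

```bash
cat > chk.py <<'E'
from h import *
import sys,io,contextlib
b=io.StringIO()
with contextlib.redirect_stdout(b): o,R,t=st(); foot()
s=b.getvalue(); z=float(s.split(" z ")[1].split()[0]); print("jaw",round(np.arctan2(R[1,1],R[0,1]),3),"F",o["wrist_force"].round(1),"Mz",o["wrist_torque"][2].round(2),s.split("\n")[1])
sys.exit(z<.0635 or abs(o["wrist_torque"][2])>.35)
E
python3 -m pendant '{"turn":[[0,0,-0.04],[0,0,0]],"delta_pos":[[0,0,0],[0,0,0]],"gripper":[1.7,1.7]}' >/dev/null; python3 chk.py &&
python3 -m pendant '{"turn":[[0,0,-0.04],[0,0,0]],"delta_pos":[[0,0,0],[0,0,0]],"gripper":[1.7,1.7]}' >/dev/null && python3 chk.py &&
python3 -m pendant '{"turn":[[0,0,-0.04],[0,0,0]],"delta_pos":[[0,0,0],[0,0,0]],"gripper":[1.7,1.7]}' >/dev/null && python3 chk.py &&
python3 -m pendant '{"turn":[[0,0,-0.04],[0,0,0]],"delta_pos":[[0,0,0],[0,0,0]],"gripper":[1.7,1.7]}' >/dev/null && python3 chk.py
```

```text
jaw 0.239 F [-0.2 -1.   1.2] Mz 0.11 foot n 113 z 0.0653 0.0653 turn 0.833False
```

```bash
sed -i 's/sys.exit(\(.*\))$/sys.exit(int(\1))/' chk.py
python3 -m pendant '{"turn":[[0,0,-0.04],[0,0,0]],"delta_pos":[[0,0,0],[0,0,0]],"gripper":[1.7,1.7]}' >/dev/null && python3 chk.py &&
python3 -m pendant '{"turn":[[0,0,-0.04],[0,0,0]],"delta_pos":[[0,0,0],[0,0,0]],"gripper":[1.7,1.7]}' >/dev/null && python3 chk.py &&
python3 -m pendant '{"turn":[[0,0,-0.04],[0,0,0]],"delta_pos":[[0,0,0],[0,0,0]],"gripper":[1.7,1.7]}' >/dev/null && python3 chk.py &&
python3 -m pendant '{"turn":[[0,0,-0.04],[0,0,0]],"delta_pos":[[0,0,0],[0,0,0]],"gripper":[1.7,1.7]}' >/dev/null && python3 chk.py
```

```text
jaw 0.199 F [-0.  -0.2  1.2] Mz 0.12 foot n 112 z 0.0657 0.0657 turn 0.881
jaw 0.159 F [-0.1 -0.3  0.9] Mz -0.03 foot n 109 z 0.0596 0.0588 turn 0.991
```

```bash
python3 -m pendant '{"turn":[[0,0,0],[0,0,0],[0,0,0],[0,0,0]],"delta_pos":[[0,0,0],[0,0,0],[0,0,0],[0,0,0]],"gripper":[2.5,3.5,3.5,3.5]}' | grep -E "force|width"; python3 chk.py
python3 -c "
from h import *
p,d=robot.snapshot('scene'); crop('scene',p,195,180,265,240,10,'pics/scene10.png')"
```

```text
wrist_force: [-0.5, -0.4, 0.1]
width: 0.035
jaw 0.158 F [-0.5 -0.4  0.1] Mz -0.03 foot n 106 z 0.0585 0.0581 turn 0.992
```

View pics/scene10.png

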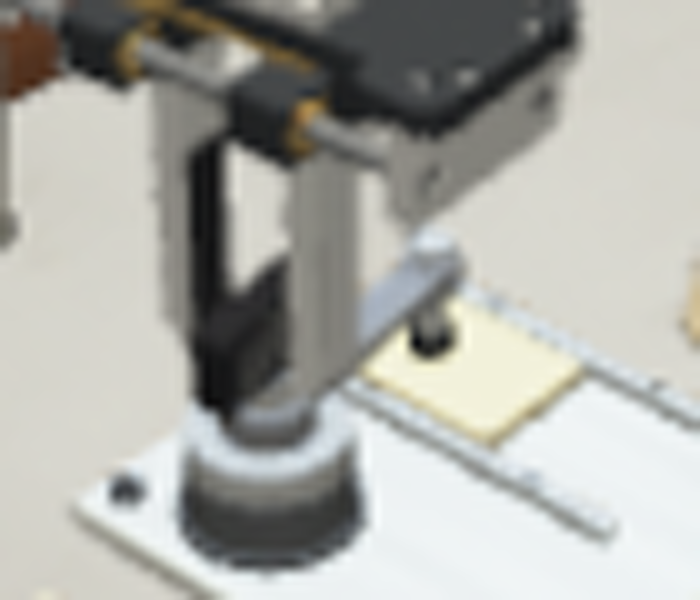

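```bash
python3 -m pendant '{"turn":[[0,0,0],[0,0,0],[0,0,0],[0,0,0],[0,0,0],[0,0,0],[0,0,0],[0,0,0]],"delta_pos":[[0,0,1],[0,0,2],[0,0,3],[0,0,3],[-5,0,1],[-5,0,0],[-5,0,0],[0,0,0]],"gripper":[3.5,3.5,3.5,3.5,3.5,3.5,3.5,3.5]}'
python3 -c "
from h import *
st(); p=foot(); crop('top',p,180,165,260,245,7,'pics/top11.png')
p,d=robot.snapshot('scene'); crop('scene',p,185,185,285,260,8,'pics/scene11.png')"
```

```text
time: 18.62
tool_pos: [0.3778, 0.1819, 0.3707]
ee_rot: [3.108, 1.561, 1.697]
wrist_force: [0.7, -0.0, 0.4]
width: 0.0346
t 18.62 tip [0.3776 0.1839 0.1717] down [-0.001  0.01  -1.   ] jawang 0.16 w 0.0346 F [ 0.7 -0.   0.4] M [-0.05 -0.09  0.01] j [ 0.31 -0.2   1.71  0.01  1.63  0.15]
foot n 106 z 0.0585 0.058 turn 0.992
```

View pics/scene11.png

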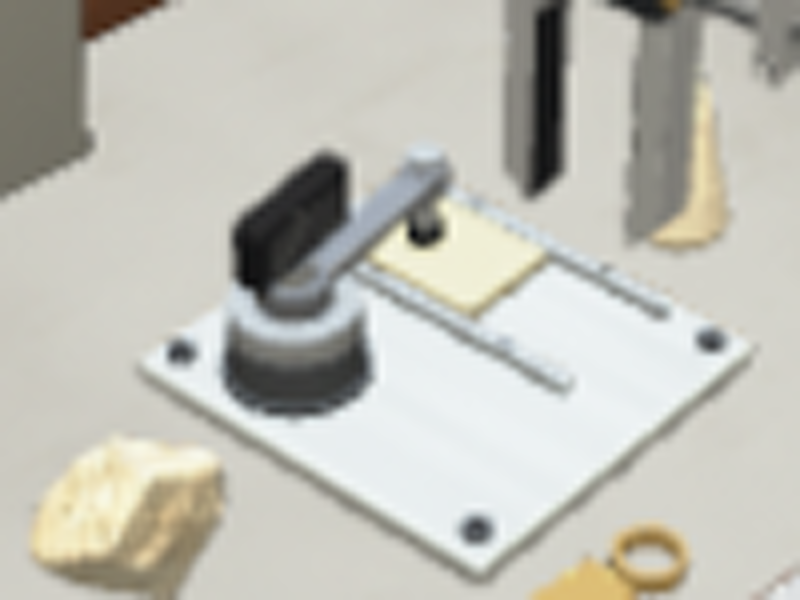

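View pics/top11.png

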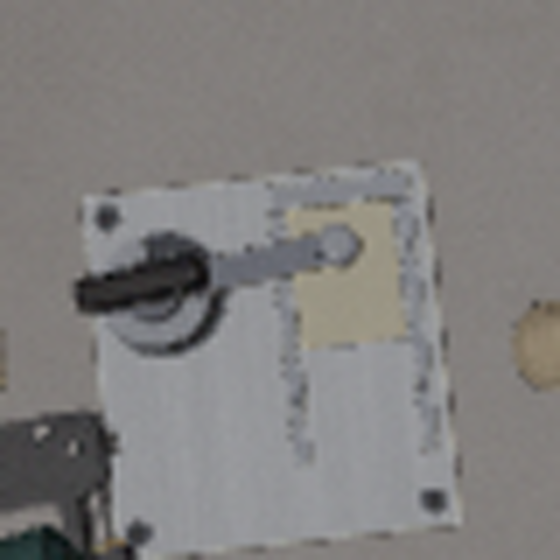

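```bash
python3 -c "
from bench import robot
print(robot.close_job())"
```

```text
the job is handed in; nothing more can be done
None
```

The streak plate is home against the end stop and clamped, and the job was handed in at about 19 s, well inside the 64 s limit.

- **Plate:** I pushed it gently along the channel, and the push force at the stop was about 8 N at most (limit 20 N). In the pictures its far edge touches the stop. Its centre measured about 1 mm past nominal home, which is within camera error, and it showed no shift after clamping.
- **Knob:** I pulled it up about 12 mm with 12 N and turned it to about 0.72 rad. I then lowered it onto the rim, loosened the grip to 17 mm and turned on in 0.04 rad steps.
- **Snap-down:** The pin dropped into the notch at about 0.99 rad by camera. The foot fell about 7 mm in all, and the turning torque went from 0.12 N m to about zero.
- **Final checks:** With the robot clear, the foot's height and the knob's angle matched the readings taken just after release, and the foot rests on the plate. The quartz, coral and lens looked unmoved in the last pictures. I did not re-photograph the far minerals and the magnet, but the arm never went low near them.
- **Uncertainties:** The height comes from noisy camera depth, so the lift in the notch (about 1 to 2 mm) is an estimate. The two cameras disagreed by 3 to 4 mm on the holder's position, so I used a blend of the two. No check failed.

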